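# Load a sample cartridge under the reader's spring flap

## Robot

A 7-joint arm with a two-finger parallel gripper is mounted at the origin on the work surface. World frame = base frame: x ahead of the robot, y to its left, z up, the work surface at z = 0. Lengths are in m, angles in rad, forces in N, time in s.
With the tool pointing down it reaches from about 0.425 to 0.925 m from the base axis. Payload 6.8 kg.
Tool frame: the origin (TCP) lies between the finger pads; the fingertips stand 11 mm ahead of it and the grasp point (between the pads) lies 8 mm behind it; z points along the fingers, y is the direction in which the jaws open and shut (so a half turn about z gives the same grasp; the last joint's range is limited). The gripper opens to 85 mm and grips with 20 to 120 N. Pads are 22 mm wide; open, the fingers measure 114 mm over their backs; the gripper's body (76 mm by 85 mm) begins 54 mm behind the grasp point. The pads swing forward as they close: fully open they stand 13 mm farther back than shut.
Start: joints at [-1.454, 0.477, 0.022, 1.555, -0.011, 1.109, -0.083], TCP at [0.15, 0.658, 0.242] pointing down, gripper open.
Joint ranges: [-2.96, 2.96], [-0.34, 2.1], [-1.41, 1.46], [0.24, 2.44], [-1.37, 4.51], [0.17, 1.92], [-2.96, 2.96]. Speed limits (rad/s): [2.39, 2.39, 3.14, 3.14, 3.14, 3.14, 3.14].

## Interface

Orientations are given as a rotation vector (axis times angle).
In Python, from cell import ctrl, capture, camera_info, hand_in gives the robot as it stands.
- The arm moves only by the tool arm_command, never from a script. Its argument "targets" is a list that holds one entry, the list of rows, each a list of 7 numbers: the shift along the tool's x, y, z in units of 80 mm (1.0 is 80 mm), then the turn, a rotation vector about the tool's x, y, z in units of 90 degrees (1.0 is 90 degrees), then the closure, from 0 (fully open) to 1 (shut). In form: [[[dx, dy, dz, rx, ry, rz, hand], ...]]. A call has 1 to 8 rows; each row is the pose to reach, as a shift and turn from the pose commanded when the call began, along the tool's axes at that moment; what a row does not reach only later rows make up. A row lasts 1/12 s, in which the tool goes at most 41.7 mm and 7.16 degrees, less where a joint would pass 70% of its speed; a pose out of reach is approached as far as the arm can. A call with a number of a shift or a turn outside -1 to 1 is refused whole. A call with a gripper value outside its range is refused whole. The fingers move at their own pace and stop on an object; "grip_force" is the grip in N (left out, the last holds). Time passes only in rows, so rows that repeat a pose let the fingers close. It gives the time, the measured TCP pose, the force and the opening at its end, in the units of the state.
- ctrl.state(): the state, without advancing time (a new reading comes with each control period).
- capture(name): name is "scene" or "side" or "wrist"; returns (picture, depth): 384x512x3 uint8, red, green, blue; 384x512 float32, m along the optical axis (not along the pixel's ray), 0 where there is no reading.
- camera_info(name): a dict with "fx", "fy", "cx", "cy" (pixels), "R" (3x3) and "t" (3): a world point X has camera coordinates R X + t. Camera axes: x right, y down, z forward; pixel columns grow to the right and rows downward; lengths in m; the calibration is good to about 2 mm. The wrist camera is an equidistant fisheye: a pixel r from the principal point sees the ray r / f radians off the axis. A picture is of the moment at which its call begins: read the wrist's pose just before it. camera_info takes no time and is no camera call; for the wrist camera it gives the pose at the moment of the call.
- hand_in(): hands the job in, once; it reports no verdict.
The state is a dict: "clock": time; "joint_positions": joint angles; "dq": joint speeds; "joint_efforts": joint torques, N m; "ee_pos": TCP position; "ee_rot": TCP orientation; "wrist_force": force on the tool from outside, world axes, zero at the start; "moment": the same for the moment, N m; "width": finger opening in m.
Only numpy, scipy, OpenCV 4.12 (cv2) and the standard library are available. Lean on these libraries where they do the work, as an engineer would, in place of code of your own. Each camera call takes 0.05 s, during which the arm holds its last target.

## Task

With one fingertip press down the black-padded press bar on the left side of the white cartridge reader and keep it down, so that the orange spring-closed flap stays open, and meanwhile with the other fingertip push the green cartridge along the loading deck under the flap until it is fully home against the back stop. Only push the cartridge: do not lift or tip it, and do not let the flap press on it on the way. Then let go, so that the flap springs shut into the cartridge's groove, and leave everything else on the bench where it is.

Things in the scene. Friction and masses are not known exactly. Their poses are not given: they have to be found in the camera images.
- reader: White benchtop cartridge reader, fixed. Origin on the bench in the middle of its loading channel; +x points from its front into the instrument, +y to the left across the channel, z up. All x and y below are in this frame, z above the bench. White body x = 40 to 130 mm, 176 mm wide, 60 mm high, blue stripe on its front; 4 mm high base plate from x = -20 mm.
- deck (a point): Point in the middle of the loading deck's top, x = -80 mm, z = 4 mm, axes as the reader's. Aluminium deck x = -140 to -20 mm, 106 mm wide, level with the chamber floor. Black guide rails 8 mm high, 4 mm thick: 53.6 mm apart from x = -44 mm inwards, flaring to 75 mm apart at x = -128 mm. Chamber: 53.6 mm wide, walls 20 mm high from x = -10 mm inwards.
- flap (a joint): Hinge of the orange flap, rad: 0 shut, grows as the flap's right side swings up and its press bar on the left goes down, stop at 0.6. A spring shuts it: 4 N on the press bar starts it, 6 N holds it at 0.5. The hinge rod runs along x at y = 46 mm, z = 30 mm, on posts (to z = 36 mm) at x = -130, -50 and 36 mm. The flap itself covers x = -13 to 32. Above 0.3 the cartridge passes freely under it.
- apron (a point): Middle of the lower edge of the flap's apron, a 3 mm thick, 54 mm wide orange sheet hanging across the chamber mouth at x = -13 to -10 mm, lower edge at z = 20 mm when shut, so that it bars the cartridge. Moves with the flap. At 0.45 the flap's free right edge is at z = 67 mm (at x = -13 mm and beyond only).
- press_bar (a point): Middle of the top of the press bar's black pad: the pad is 138 mm long (along x, x = -119 to 19 mm) and 22 mm wide (y = 61 to 83 mm), top at z = 35 mm when shut; the bar's outer edge is at y = 83 mm. It turns with the flap about the hinge rod: on the line y = 72 mm the pad's top is at about z = 27, 24, 22 mm at flap 0.3, 0.4, 0.5. Free space under and beside it.
- stop (a point): Foot of the back stop's face (x = -0.5 mm, 20 mm high) in the middle of the chamber, on its floor; axes as the reader's. With the cartridge home its front face touches the stop here.
- cartridge: Green sample cartridge, loose, on the deck in front of the shut flap: 40 mm deep (x), 50 mm wide (y), about 60 g. From the front (+x): a lip 6 mm deep, 20 mm high; a cross groove 10 mm long, floor 12 mm high; a body 24 mm deep, 32 mm high, with eight white caps (to 36 mm). Rear face flat. Origin at the centre of its underside. Home: origin 20 mm in front of the stop, square to it.
- blue_cartridge: The same cartridge in blue, standing on the bench beside the reader; leave alone.
- dish: Shut petri dish, 60 mm diameter, 15 mm high, red inside; origin at the centre of its underside; leave alone.
- jar: Amber screw-top jar, 52 mm diameter, 70 mm high; origin at the centre of its underside; leave alone.
- red_bottle: White wash bottle with red cap and spout, 62 mm diameter, 178 mm high; origin at the centre of its underside; leave alone.
- blue_bottle: The same with a blue cap; leave alone.
- forceps: Steel forceps lying on the bench, 120 mm long (x), 8 mm high; leave alone.
- marker: White and blue marker pen lying on the bench, 130 mm long (x), 15 mm high; leave alone.
Things that resemble listed ones, but are neither listed nor needed, are in the scene too. Several things have the shape of the cartridge; the one meant has the colours described above.

How it is judged:
By the outcome, as a careful person would: the job done as asked, in the order asked, and still so for the second after the job is handed in, with the robot touching nothing.
It also fails if it takes over 32 s, if anything falls off the work surface, if the arm or the gripper's body presses on something with over 40 N, if the wrist force passes 120 N, or if a joint passes its speed limit or range.

## Working session

There is one attempt and no reset: what is moved stays moved. The work goes in short steps, Python scripts to look and compute and a tool call to move; the robot and the scene stay as the last step left them, time stands still between calls to the robot, and variables do not carry over. Pictures are saved under pics/ and viewed, and the job is handed in when it is done.

Besides the shell and the picture viewer there is one more tool, called by a JSON object that holds its "api" and its "payload", one argument or row to a line. arm_command: Moves the arm, as the interface text tells. Shifts and turns lie within -1 to 1; 1 stands for 80 mm of shift or 90 degrees of turn. Its arguments: {"type":"object","properties":{"targets":{"type":"array"},"grip_force":{"type":"number"}},"required":["targets"]}

```bash
ls; mkdir -p pics; python3 - <<'E'
from cell import ctrl, capture, camera_info
import cv2
s=ctrl.state()
print({k:s[k] for k in ['clock','ee_pos','ee_rot','wrist_force','width']})
for n in ['scene','side','wrist']:
    i=camera_info(n); print(n,i)
    p,d=capture(n); cv2.imwrite(f'pics/{n}0.png',cv2.cvtColor(p,cv2.COLOR_RGB2BGR))
    import numpy as np; np.savez(f'{n}0.npz',p=p,d=d,**{k:np.array(v) for k,v in i.items() if k in('fx','fy','cx','cy','R','t')})
E
```

```text
pics
{'clock': 0.0, 'ee_pos': array([0.15033923, 0.6574545 , 0.24134429]), 'ee_rot': array([-3.52168257e-01, -3.12174027e+00,  2.81696575e-03]), 'wrist_force': array([ 0.59257555, -0.2393163 ,  0.47956458]), 'width': 0.0856591478257969}
scene {'fx': 375.71229490794974, 'fy': 375.71229490794974, 'cx': 257.95296012617973, 'cy': 194.9777541200245, 'R': array([[-0.0440618 ,  0.99887741, -0.01739186],
       [ 0.696921  ,  0.0182596 , -0.71691541],
       [-0.71579304, -0.04370933, -0.6969432 ]]), 't': array([-0.03218193, -0.37318488,  1.39555443])}
side {'fx': 367.236131606104, 'fy': 367.236131606104, 'cx': 256.17845179812764, 'cy': 187.87943533034186, 'R': array([[-0.99931452, -0.03042747, -0.02108678],
       [ 0.00106713,  0.54569148, -0.83798548],
       [ 0.03700465, -0.83743356, -0.54528496]]), 't': array([0.60416791, 0.02278547, 0.86435603])}
wrist {'fx': 297.3186396354542, 'fy': 297.3186396354542, 'cx': 256.15152374821537, 'cy': 192.35783447269583, 'R': array([[ 2.23106623e-01,  9.74793914e-01, -5.09113788e-04],
       [ 9.23467890e-01, -2.11192048e-01,  3.20320112e-01],
       [ 3.12138575e-01, -7.19356889e-02, -9.47309224e-01]]), 't': array([-0.67484879, -0.04248582,  0.38012026])}
```

View pics/scene0.png

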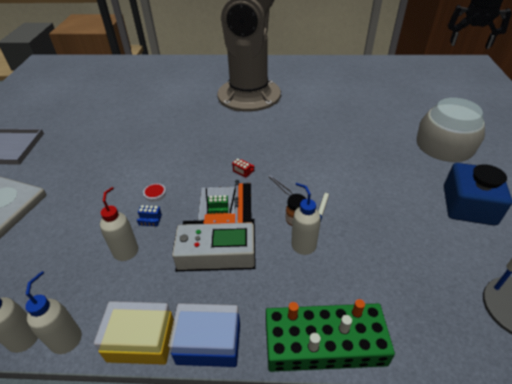

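View pics/side0.png

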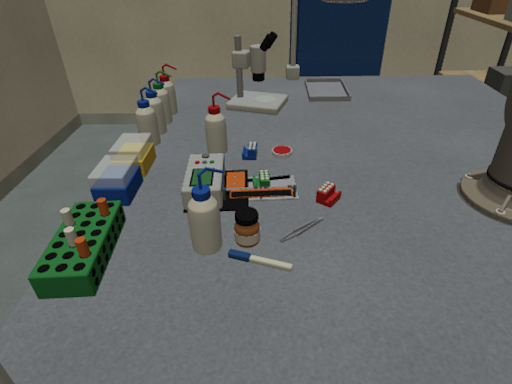

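View pics/wrist0.png

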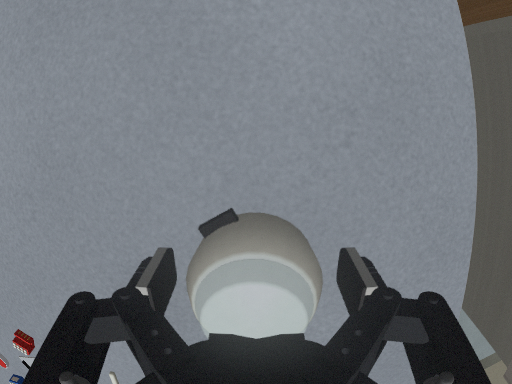

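```bash
python3 - <<'E'
import cv2
a=cv2.imread('pics/scene0.png')[150:280,120:340]; b=cv2.imread('pics/side0.png')[130:220,170:350]
cv2.imwrite('pics/sc.png',cv2.resize(a,None,fx=3.6,fy=3.6,interpolation=cv2.INTER_CUBIC))
cv2.imwrite('pics/si.png',cv2.resize(b,None,fx=4.4,fy=4.4,interpolation=cv2.INTER_CUBIC))
E
```

```text
(no output)
```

View pics/sc.png

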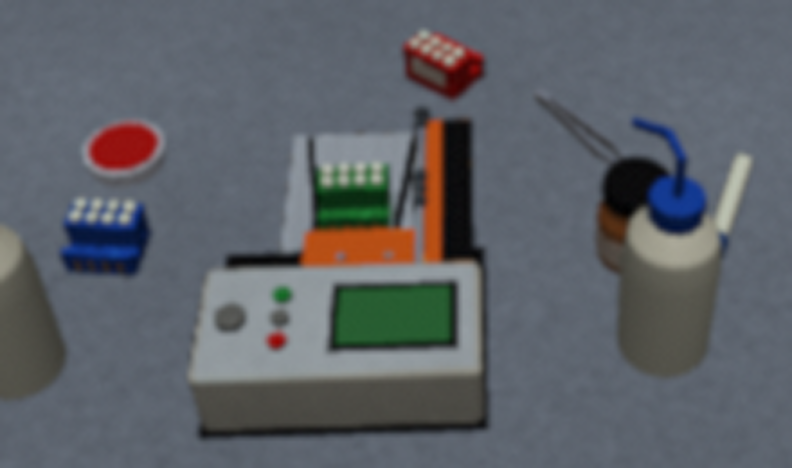

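View pics/si.png

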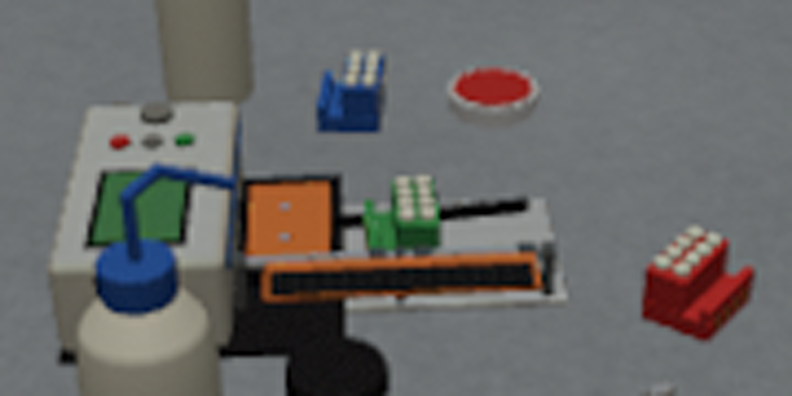

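```bash
cat > h.py <<'E'
import numpy as np, cv2
from scipy.spatial.transform import Rotation as Rot
def ray(i,u,v,fish=False):
    x=(u-i['cx'])/i['fx']; y=(v-i['cy'])/i['fy']
    if fish:
        r=np.hypot(x,y); d=np.array([x/r*np.sin(r),y/r*np.sin(r),np.cos(r)]) if r>1e-9 else np.array([0,0,1.])
    else: d=np.array([x,y,1.])
    R=np.array(i['R']); return -R.T@np.array(i['t']), R.T@d
def onz(i,u,v,z,fish=False):
    c,d=ray(i,u,v,fish); return c+d*(z-c[2])/d[2]
def proj(i,X,fish=False):
    p=np.array(i['R'])@np.array(X)+np.array(i['t'])
    if fish:
        th=np.arctan2(np.hypot(p[0],p[1]),p[2]); ph=np.arctan2(p[1],p[0]); return i['cx']+i['fx']*th*np.cos(ph), i['cy']+i['fy']*th*np.sin(ph)
    return i['cx']+i['fx']*p[0]/p[2], i['cy']+i['fy']*p[1]/p[2]
def load(n):
    d=np.load(n); return {k:d[k] for k in d.files}
E
python3 - <<'E'
from h import *
i=load('scene0.npz')
f=lambda x,y:(120+x/3.6-.36,150+y/3.6-.36)
for nm,x,y,z in [('bodyL',210,268,.06),('bodyR',482,262,.06),('green cap row near',320,182,.036+.004),('green',386,180,.04),('padtip',468,122,.035),('pad in',445,122,.035),('deck',293,136,.004),('apron edge',308,230,.03),('jar',632,178,.07),('bluebottle',676,195,.17),('redcart',440,48,.036)]:
    print(nm,onz(i,*f(x,y),z).round(4))
E
```

```text
bodyL [ 0.696  -0.1195  0.06  ]
bodyR [0.686  0.0534 0.06  ]
green cap row near [ 0.5971 -0.0649  0.04  ]
green [ 0.5939 -0.019   0.04  ]
padtip [0.5272 0.0341 0.035 ]
pad in [0.5276 0.0172 0.035 ]
deck [ 0.5125 -0.1014  0.004 ]
apron edge [ 0.6336 -0.0692  0.03  ]
jar [0.6176 0.1498 0.07  ]
bluebottle [0.7312 0.1658 0.17  ]
redcart [0.4437 0.0073 0.036 ]
```

```bash
python3 - <<'E'
from h import *
i=load('wrist0.npz'); c=-i['R'].T@i['t']; print(c)
R=Rot.from_rotvec([-3.52168257e-01, -3.12174027e+00,  2.81696575e-03]).as_matrix(); p=np.array([0.15033923, 0.6574545 , 0.24134429])
print(R.round(3)); print('cam in tool',R.T@(c-p), 'axes in tool',(i['R']@R).round(3))
# desired pose: 
yaw=np.deg2rad(3.3)
y=np.array([-np.sin(yaw),np.cos(yaw),0]);z=np.array([0,0,-1.]);x=np.cross(y,z);Rd=np.c_[x,y,z]
pd=np.array([0.54,-0.01,0.26])
print('shift mm in tool', R.T@(pd-p)*1000/80, Rot.from_matrix(R.T@Rd).as_rotvec()/(np.pi/2))
E
```

```text
[0.07114733 0.67621004 0.37335692]
[[-0.975  0.223 -0.   ]
 [ 0.223  0.975 -0.002]
 [-0.    -0.002 -1.   ]]
cam in tool [ 0.08136004  0.00040517 -0.13202591] axes in tool [[-0.     1.    -0.001]
 [-0.947 -0.001 -0.32 ]
 [-0.32   0.001  0.947]]
shift mm in tool [-6.60713556 -7.04875106 -0.21959364] [-1.14410317e-03 -6.46542911e-05 -1.79697989e-01]
```

{"api": "arm_command", "payload": {
  "targets": [
    [[-0.35,-0.46,0,0,0,0,0],[-0.71,-0.92,0,0,0,0,0],[-0.71,-0.92,0,0,0,0,0]]
  ]
}}

```text
clock: 0.4
ee_pos: [0.1937, 0.5676, 0.2415]
ee_rot: [0.361, 3.118, -0.008]
wrist_force: [0.9, -0.4, -0.9]
width: 0.0855
```

{"api": "arm_command", "payload": {
  "targets": [
    [[-0.35,-0.46,0,0,0,0,0],[-0.71,-0.92,0,0,0,0,0],[-0.71,-0.92,0,0,0,0,0]]
  ]
}}

```text
clock: 0.65
ee_pos: [0.2322, 0.4829, 0.2419]
ee_rot: [0.363, 3.119, -0.006]
wrist_force: [1.1, -1.2, -0.7]
width: 0.0849
```

{"api": "arm_command", "payload": {
  "targets": [
    [[-0.35,-0.46,0,0,0,0,0],[-0.71,-0.92,0,0,0,0,0],[-0.71,-0.92,0,0,0,0,0]]
  ]
}}

```text
clock: 0.9
ee_pos: [0.2704, 0.3985, 0.242]
ee_rot: [0.363, 3.12, -0.005]
wrist_force: [-0.9, -1.2, -0.3]
width: 0.0858
```

{"api": "arm_command", "payload": {
  "targets": [
    [[-0.35,-0.46,0,0,0,0,0],[-0.71,-0.92,0,0,0,0,0],[-0.71,-0.92,0,0,0,0,0]]
  ]
}}

```text
clock: 1.15
ee_pos: [0.3087, 0.3144, 0.242]
ee_rot: [0.364, 3.12, -0.004]
wrist_force: [-1.2, -0.7, -0.6]
width: 0.0855
```

{"api": "arm_command", "payload": {
  "targets": [
    [[-0.35,-0.46,0,0,0,0,0],[-0.71,-0.92,0,0,0,0,0],[-0.71,-0.92,0,0,0,0,0]]
  ]
}}

```text
clock: 1.4
ee_pos: [0.3472, 0.2303, 0.2422]
ee_rot: [0.364, 3.12, -0.003]
wrist_force: [0.4, 0.3, 0.3]
width: 0.0856
```

{"api": "arm_command", "payload": {
  "targets": [
    [[-0.35,-0.46,0,0,0,0,0],[-0.71,-0.92,0,0,0,0,0],[-0.71,-0.92,0,0,0,0,0]]
  ]
}}

```text
clock: 1.65
ee_pos: [0.3861, 0.1462, 0.2425]
ee_rot: [0.364, 3.12, -0.002]
wrist_force: [-0.6, -1.3, -0.1]
width: 0.0851
```

{"api": "arm_command", "payload": {
  "targets": [
    [[-0.35,-0.46,0,0,0,0,0],[-0.71,-0.92,0,0,0,0,0],[-0.71,-0.92,0,0,0,0,0]]
  ]
}}

```text
clock: 1.9
ee_pos: [0.4251, 0.0617, 0.2427]
ee_rot: [0.364, 3.119, -0.002]
wrist_force: [0.1, 0.0, -0.4]
width: 0.0855
```

{"api": "arm_command", "payload": {
  "targets": [
    [[-0.35,-0.46,0,0,0,-0.06,0.24],[-0.71,-0.92,0,0,0,-0.12,0.24],[-0.71,-0.92,0,0,0,-0.18,0.24],[-0.71,-0.92,0,0,0,-0.18,0.24],[-0.71,-0.92,0,0,0,-0.18,0.24]]
  ]
}}

```text
clock: 2.32
ee_pos: [0.4624, -0.0182, 0.2422]
ee_rot: [0.084, -3.14, 0.001]
wrist_force: [0.2, 1.3, -0.4]
width: 0.065
```

```bash
cat > cap.py <<'E'
import sys; from h import *
from cell import ctrl, capture, camera_info
def cap(n,tag):
    i=camera_info(n); p,d=capture(n); np.savez(f'{tag}.npz',p=p,d=d,**{k:np.array(i[k]) for k in('fx','fy','cx','cy','R','t')})
    cv2.imwrite(f'pics/{tag}.png',cv2.cvtColor(p,cv2.COLOR_RGB2BGR)); return i,p,d
E
python3 - <<'E'
from cap import *
s=ctrl.state()
print({k:s[k] for k in ['clock','ee_pos','ee_rot','wrist_force','width']})
i,p,d=cap('wrist','w1')
cv2.imwrite('pics/w1b.png',cv2.cvtColor(cv2.resize(p,None,fx=1.56,fy=1.56,interpolation=cv2.INTER_CUBIC),cv2.COLOR_RGB2BGR))
E
```

```text
{'clock': 2.3167, 'ee_pos': array([ 0.46240839, -0.01822285,  0.24222213]), 'ee_rot': array([ 8.35512513e-02, -3.14016006e+00,  6.66507704e-04]), 'wrist_force': array([ 0.18577681,  1.27498679, -0.44074037]), 'width': 0.06497057508822963}
```

View pics/w1b.png

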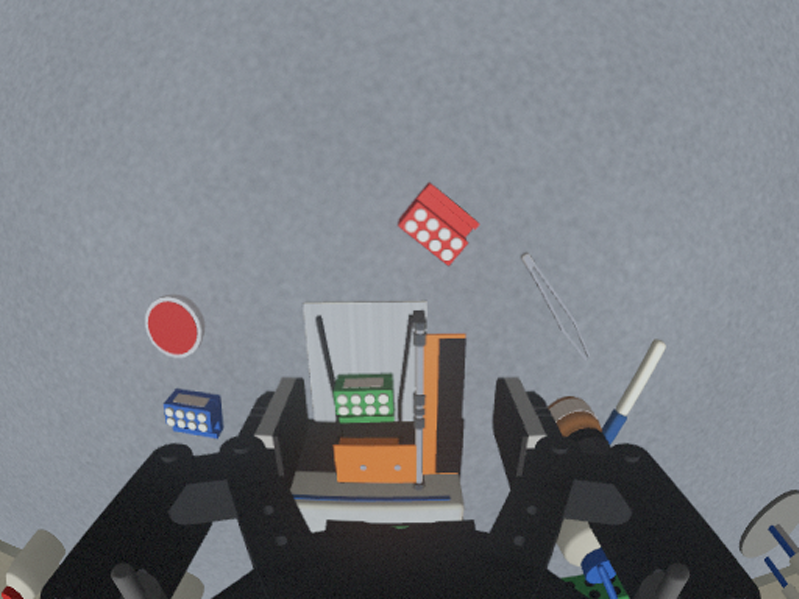

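```bash
python3 - <<'E'
from h import *
a=cv2.imread('pics/w1.png')[185:345,180:310]
cv2.imwrite('pics/w1c.png',cv2.resize(a,None,fx=3.7,fy=3.7,interpolation=cv2.INTER_CUBIC))
E
```

```text
(no output)
```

View pics/w1c.png

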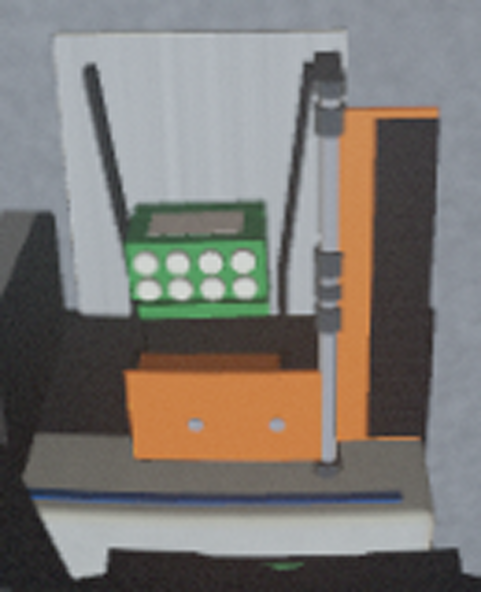

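```bash
cat > loc.py <<'E'
from h import *
i=load('w1.npz')
f=lambda x,y:(180+x/3.7-.36,185+y/3.7-.36)
P=lambda x,y,z:onz(i,*f(x,y),z,True)
pts={'dL':(55,35,.004,-140,-53),'dR':(347,32,.004,-140,53),'dFL':(69,315,.004,-20,-53),'padin':(376,119,.035,-119,61),'padout':(439,121,.035,-119,83),'padfi':(368,436,.035,19,61),'padfo':(425,440,.035,19,83)}
A=[];B=[]
for k,(x,y,z,a,b) in pts.items():
    w=P(x,y,z); A.append((a/1e3,b/1e3)); B.append(w[:2]); print(k,w.round(4))
A=np.array(A);B=np.array(B)
# rigid fit
Am=A-A.mean(0);Bm=B-B.mean(0)
yaw=np.arctan2((Am[:,0]*Bm[:,1]-Am[:,1]*Bm[:,0]).sum(),(Am*Bm).sum())
R2=np.array([[np.cos(yaw),-np.sin(yaw)],[np.sin(yaw),np.cos(yaw)]]);o=B.mean(0)-R2@A.mean(0)
if __name__=='__main__':
    print('yaw',np.degrees(yaw),'origin',o); print(((B-o)@R2-A).round(4))
    for n,x,y,z in [('rb l',138,203,.004),('rb r',264,203,.004),('rt l',127,240,.036),('rt r',268,240,.036),('apron l',126,371,.03),('hinge near',328,60,.036),('lip l',138,318,.024),('lip r',270,316,.024)]:
        w=P(x,y,z); print(n,w.round(4),((w[:2]-o)@R2*1e3).round(1))
E
python3 loc.py
```

```text
dL [ 0.513  -0.0977  0.004 ]
dR [0.5063 0.0072 0.004 ]
dFL [ 0.6331 -0.0957  0.004 ]
padin [0.5261 0.0168 0.035 ]
padout [0.5259 0.0382 0.035 ]
padfi [0.663  0.0262 0.035 ]
padfo [0.6647 0.0492 0.035 ]
yaw 3.5287631990350805 origin [ 0.64937121 -0.03708643]
[[ 0.0001  0.0009]
 [-0.0001  0.    ]
 [ 0.0001 -0.0045]
 [-0.0007  0.0003]
 [ 0.0004 -0.0002]
 [-0.0015  0.0013]
 [ 0.0016  0.0021]]
rb l [ 0.5792 -0.0671  0.004 ] [-71.9 -25.6]
rb r [ 0.5762 -0.0191  0.004 ] [-71.9  22.5]
rt l [ 0.5772 -0.0672  0.036 ] [-73.8 -25.6]
rt r [ 0.574  -0.0173  0.036 ] [-74.   24.4]
apron l [ 0.64   -0.0692  0.03  ] [-11.4 -31.5]
hinge near [ 0.5055 -0.0009  0.036 ] [-141.4   45. ]
lip l [ 0.6186 -0.065   0.024 ] [-32.5 -25.9]
lip r [ 0.6142 -0.0148  0.024 ] [-33.7  24.4]
```

```bash
python3 - <<'E'
from h import *
i=load('w1.npz'); a=cv2.imread('pics/w1.png')
a=cv2.resize(a[230:310,140:380],None,fx=3.3,fy=3.3,interpolation=cv2.INTER_CUBIC)
a=cv2.convertScaleAbs(a,alpha=1.8,beta=20)
cv2.imwrite('pics/w1d.png',a)
R=Rot.from_rotvec([ 8.35512513e-02, -3.14016006e+00,  6.66507704e-04]).as_matrix();p=np.array([ 0.46240839, -0.01822285,  0.24222213])
for dz in (0,.004,.008,.012):
  for x in (.011,-.011):
    for y in (.0325,.0395,.045):
      u,v=proj(i,p+R@[x,y,dz],True); print(dz,x,y,((u-140)*3.3,(v-230)*3.3))
d=i['d']
for (u,v) in [(318,245),(325,245),(330,245),(325,255),(335,265),(190,245),(185,246)]: print(u,v,d[v,u])
E
```

```text
0 0.011 0.0325 (np.float64(592.9111239813521), np.float64(33.48816177268316))
0 0.011 0.0395 (np.float64(636.5274544484291), np.float64(32.33959967007916))
0 0.011 0.045 (np.float64(670.1040690410313), np.float64(31.30850799732008))
0 -0.011 0.0325 (np.float64(580.1013322900617), np.float64(150.82495782958608))
0 -0.011 0.0395 (np.float64(621.2613262786058), np.float64(149.08562517358743))
0 -0.011 0.045 (np.float64(653.0272979554189), np.float64(147.51780778315046))
0.004 0.011 0.0325 (np.float64(588.0486256649792), np.float64(21.71801376811445))
0.004 0.011 0.0395 (np.float64(630.7363373568646), np.float64(20.699932967392115))
0.004 0.011 0.045 (np.float64(663.6272910421931), np.float64(19.785265549771907))
0.004 -0.011 0.0325 (np.float64(575.988814398577), np.float64(137.45829196120982))
0.004 -0.011 0.0395 (np.float64(616.350379950896), np.float64(135.86663816376895))
0.004 -0.011 0.045 (np.float64(647.5216856932179), np.float64(134.4309482262128))
0.008 0.011 0.0325 (np.float64(583.3846037884575), np.float64(10.464994962099285))
0.008 0.011 0.0395 (np.float64(625.176714498197), 
[... 294 characters left out ...]
045 (np.float64(642.2012524429457), np.float64(121.83313030803734))
0.012 0.011 0.0325 (np.float64(578.9085711623122), np.float64(-0.30101080444225087))
0.012 0.011 0.0395 (np.float64(619.8367465252549), np.float64(-1.0965287531845036))
0.012 0.011 0.045 (np.float64(651.4232962119314), np.float64(-1.8121475453260643))
0.012 -0.011 0.0325 (np.float64(568.1878622173242), np.float64(112.2381592974008))
0.012 -0.011 0.0395 (np.float64(607.0258000602545), np.float64(110.90555048760095))
0.012 -0.011 0.045 (np.float64(637.0589080675339), np.float64(109.70203451503056))
318 245 0.1531526
325 245 0.14399298
330 245 0.14388067
325 255 0.13618997
335 265 0.12687162
190 245 0.14426257
185 246 0.1433541
```

View pics/w1d.png

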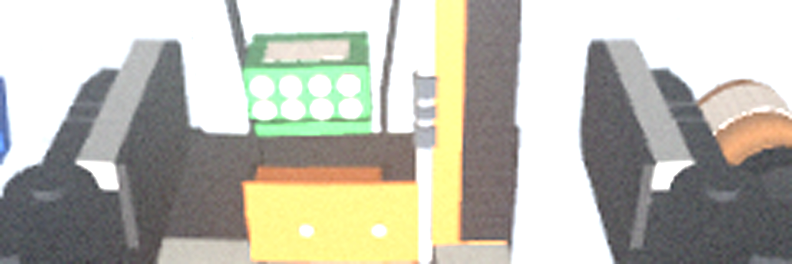

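```bash
cat > plan.py <<'E'
from h import *
yaw=np.deg2rad(3.5); o=np.array([0.6494,-0.0371,0]); Rr=Rot.from_euler('z',yaw).as_matrix()
base=np.c_[[-1,0,0],[0,1,0],[0,0,-1.]]
def Rd(roll=11,pitch=-4): return Rr@Rot.from_euler('x',roll,degrees=True).as_matrix()@Rot.from_euler('y',pitch,degrees=True).as_matrix()@base
def toolpt(R,p,q): return Rr.T@(p+R@np.array(q)-o)*1e3
def tcp(R,xfront,ybar,zbar):
    # bar inner corner y,z ; pusher front bottom edge x  (mm, reader)
    a=Rr.T@R
    b=a@np.array([0,.0335,.0005]); c=a@np.array([-.011,-.036,.0005])
    t=np.array([xfront/1e3-c[0], ybar/1e3-b[1], zbar/1e3-b[2]])
    return o+Rr@t
def delta(R0,p0,R,p): return (R0.T@(p-p0)/.08).round(3), (Rot.from_matrix(R0.T@R).as_rotvec()/(np.pi/2)).round(4)
E
python3 - <<'E'
from plan import *
from cell import ctrl
s=ctrl.state(); R0=Rot.from_rotvec(s['ee_rot']).as_matrix(); p0=s['ee_pos']
R=Rd()
for zb in (80,45,24):
    p=tcp(R,-80,70.6,zb); print(zb,p.round(4),delta(R0,p0,R,p))
    for q in [(-.011,.0335,.0005),(.011,.0335,.0005),(-.011,-.0335,.0005),(-.011,-.038,.0005),(-.042,-.042,-.062),(-.042,.042,-.062)]: print('  ',q,toolpt(R,p,q).round(1))
E
```

```text
80 [ 0.5563 -0.0051  0.0741] (array([-1.186,  0.083,  2.099]), array([-0.1223, -0.0444,  0.0003]))
   (-0.011, 0.0335, 0.0005) [-80.   70.5  80.8]
   (0.011, 0.0335, 0.0005) [-101.9   70.7   79.2]
   (-0.011, -0.0335, 0.0005) [-80.    4.7  68. ]
   (-0.011, -0.038, 0.0005) [-80.    0.3  67.1]
   (-0.042, -0.042, -0.062) [-53.4 -16.  129.7]
   (-0.042, 0.042, -0.062) [-53.4  66.5 145.7]
45 [ 0.5563 -0.0051  0.0391] (array([-1.186,  0.083,  2.536]), array([-0.1223, -0.0444,  0.0003]))
   (-0.011, 0.0335, 0.0005) [-80.   70.5  45.8]
   (0.011, 0.0335, 0.0005) [-101.9   70.7   44.2]
   (-0.011, -0.0335, 0.0005) [-80.    4.7  33. ]
   (-0.011, -0.038, 0.0005) [-80.    0.3  32.1]
   (-0.042, -0.042, -0.062) [-53.4 -16.   94.7]
   (-0.042, 0.042, -0.062) [-53.4  66.5 110.7]
24 [ 0.5563 -0.0051  0.0181] (array([-1.186,  0.083,  2.799]), array([-0.1223, -0.0444,  0.0003]))
   (-0.011, 0.0335, 0.0005) [-80.   70.5  24.8]
   (0.011, 0.0335, 0.0005) [-101.9   70.7   23.2]
   (-0.011, -0.0335, 0.0005) [-80.    4.7  12. ]
   (-0.011, -0.038, 0.0005) [-80.    0.3  11.1]
   (-0.042, -0.042, -0.062) [-53.4 -16.   73.7]
   (-0.042, 0.042, -0.062) [-53.4  66.5  89.7]
```

{"api": "arm_command", "payload": {
  "targets": [
    [[-0.2,0.01,0.33,0,0,0,0.24],[-0.4,0.03,0.66,0,0,0,0.24],[-0.6,0.04,1.0,0,0,0,0.24]]
  ]
}}

```text
clock: 2.62
ee_pos: [0.5106, -0.0089, 0.1617]
ee_rot: [-0.092, 3.139, 0.003]
wrist_force: [0.2, 0.8, 0.5]
width: 0.0647
```

{"api": "arm_command", "payload": {
  "targets": [
    [[-0.2,0.01,0.27,0,0,0,0.24],[-0.4,0.03,0.54,0,0,0,0.24],[-0.586,0.043,0.8,0,0,0,0.24]]
  ]
}}

```text
clock: 2.87
ee_pos: [0.5567, -0.0026, 0.0967]
ee_rot: [0.092, -3.139, -0.002]
wrist_force: [-0.0, -0.6, 0.3]
width: 0.0649
```

{"api": "arm_command", "payload": {
  "targets": [
    [[0,0,0.15,-0.06,-0.022,0,0.24],[0,0,0.3,-0.122,-0.044,0,0.24],[0,0,0.3,-0.122,-0.044,0,0.24],[0,0,0.3,-0.122,-0.044,0,0.24],[0,0,0.3,-0.122,-0.044,0,0.24]]
  ]
}}

```text
clock: 3.28
ee_pos: [0.5563, -0.0041, 0.0746]
ee_rot: [-0.088, 3.064, 0.297]
wrist_force: [0.3, 1.2, 0.2]
width: 0.0651
```

```bash
python3 - <<'E'
from cap import *
from plan import *
s=ctrl.state(); R0=Rot.from_rotvec(s['ee_rot']).as_matrix(); p0=s['ee_pos']
print({k:s[k] for k in ['clock','ee_pos','ee_rot','wrist_force','width']})
R=Rd()
for zb in (45,36,24): print(zb,delta(R0,p0,R,tcp(R,-80,70.6,zb)))
i,p,d=cap('wrist','w2')
cv2.imwrite('pics/w2b.png',cv2.cvtColor(cv2.resize(p,None,fx=1.56,fy=1.56,interpolation=cv2.INTER_CUBIC),cv2.COLOR_RGB2BGR))
i,p,d=cap('side','s2')
cv2.imwrite('pics/s2b.png',cv2.cvtColor(cv2.resize(p[110:230,160:340],None,fx=4.4,fy=4.4,interpolation=cv2.INTER_CUBIC),cv2.COLOR_RGB2BGR))
E
```

```text
{'clock': 3.2833, 'ee_pos': array([ 0.55633989, -0.00410459,  0.07458103]), 'ee_rot': array([-0.0879359 ,  3.06355065,  0.29723449]), 'wrist_force': array([0.34562639, 1.1541951 , 0.16059716]), 'width': 0.0651188900614446}
45 (array([ 0.032, -0.097,  0.432]), array([-0.0003, -0.001 ,  0.0018]))
36 (array([ 0.039, -0.118,  0.542]), array([-0.0003, -0.001 ,  0.0018]))
24 (array([ 0.049, -0.146,  0.689]), array([-0.0003, -0.001 ,  0.0018]))
```

View pics/w2b.png

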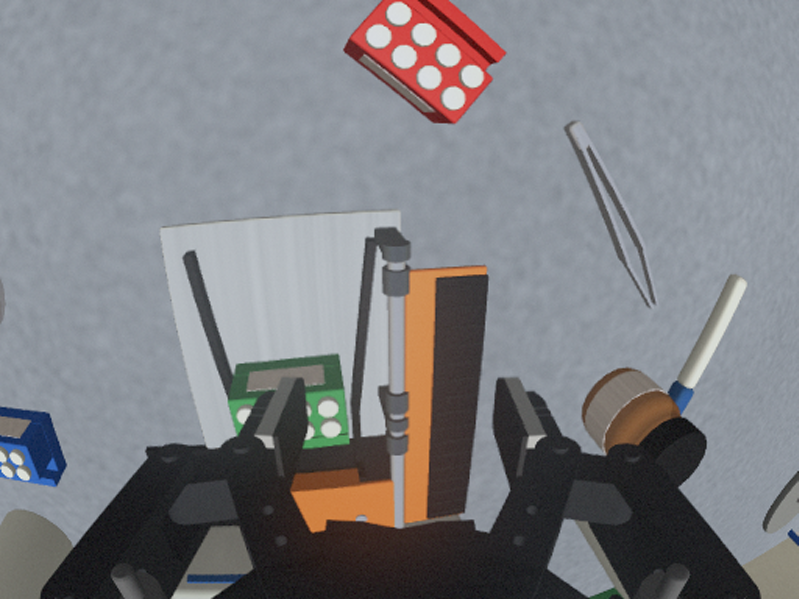

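View pics/s2b.png

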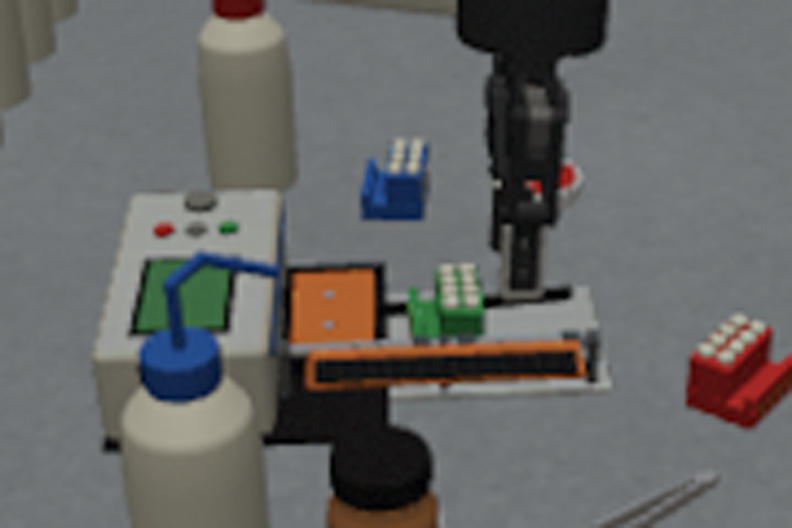

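```bash
python3 - <<'E'
from plan import *
i=load('w2.npz')
for n,x,y,z in [('padin',438,278,.035),('padout',487,275,.035),('deckL',161,228,.004),('deckR',400,211,.004),('rbl',237,361,.004),('rbr',338,354,.004),('rtl',231,404,.036),('rtr',345,388,.036)]:
    w=onz(i,x/1.56,y/1.56,z,True); print(n,(Rr.T@(w-o)*1e3).round(1))
E
```

```text
padin [-119.8   61.7   35. ]
padout [-119.8   82.2   35. ]
deckL [-140.1  -52.     4. ]
deckR [-140.3   52.7    4. ]
rbl [-73.2 -26.1   4. ]
rbr [-72.9  22.7   4. ]
rtl [-70.4 -25.5  36. ]
rtr [-74.3  23.3  36. ]
```

{"api": "arm_command", "payload": {
  "targets": [
    [[0.02,-0.06,0.27,0,0,0,0.24],[0.04,-0.118,0.5,0,0,0,0.24],[0.04,-0.118,0.54,0,0,0,0.24],[0.04,-0.118,0.54,0,0,0,0.24]]
  ]
}}

```text
clock: 3.72
ee_pos: [0.5563, -0.004, 0.0299]
ee_rot: [-0.093, 3.064, 0.298]
wrist_force: [-2.1, 0.9, 4.4]
width: 0.0648
```

```bash
cat > look.py <<'E'
from cap import *
from plan import *
def st():
    s=ctrl.state(); R0=Rot.from_rotvec(s['ee_rot']).as_matrix(); p0=s['ee_pos']
    print(s['clock'],'F reader',(Rr.T@s['wrist_force']).round(1),'M',s['moment'].round(2),'w',s['width'])
    for n,q in [('barin',(0,.0335,.0005)),('pushfront',(-.011,-.036,.0005))]: print(n,toolpt(R0,p0,q).round(1))
    return R0,p0
def look(tag):
    i,p,d=cap('wrist',tag+'w')
    a=cv2.cvtColor(cv2.resize(p,None,fx=1.56,fy=1.56,interpolation=cv2.INTER_CUBIC),cv2.COLOR_RGB2BGR)
    i,p,d=cap('side',tag+'s')
    b=cv2.cvtColor(cv2.resize(p[120:230,170:340],None,fx=4.4,fy=4.4,interpolation=cv2.INTER_CUBIC),cv2.COLOR_RGB2BGR)
    cv2.imwrite(f'pics/{tag}wb.png',a);cv2.imwrite(f'pics/{tag}sb.png',b)
E
python3 - <<'E'
from look import *
R0,p0=st(); R=Rd()
for zb in (28,24): print(zb,delta(R0,p0,R,tcp(R,-80,70.6,zb)))
look('a')
E
```

```text
3.7167 F reader [-2.   1.   4.4] M [0.26 0.36 0.14] w 0.06479244308797104
barin [-91.1  71.7  35.8]
pushfront [-79.6   3.4  23.3]
28 (array([ 0.008, -0.032,  0.093]), array([ 0.0002, -0.0014,  0.0039]))
24 (array([ 0.012, -0.042,  0.142]), array([ 0.0002, -0.0014,  0.0039]))
```

View pics/awb.png

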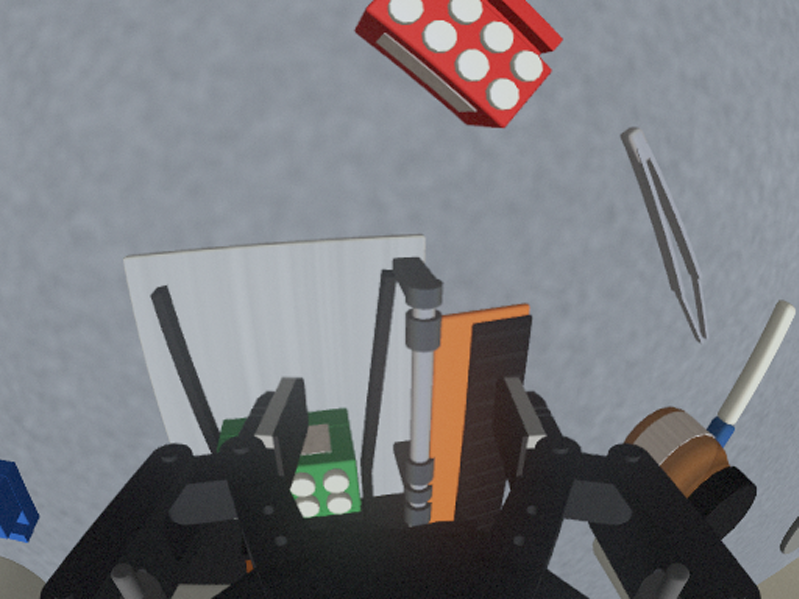

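View pics/asb.png

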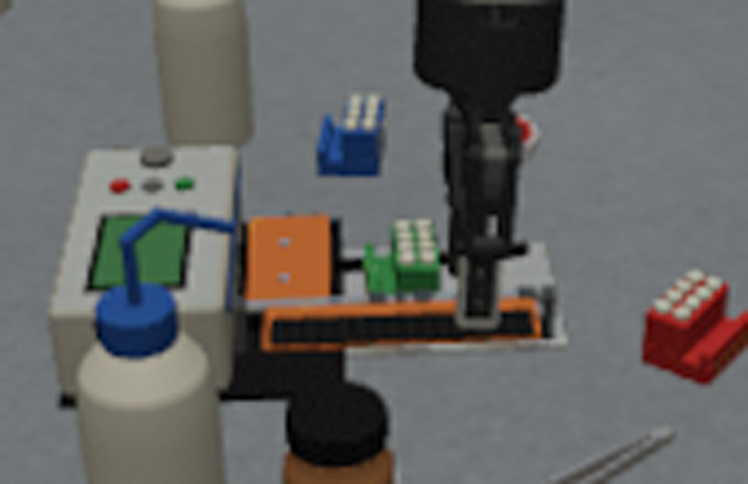

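{"api": "arm_command", "payload": {
  "targets": [
    [[0,-0.01,0.04,0,0,0,0.24],[0.01,-0.02,0.08,0,0,0,0.24],[0.01,-0.03,0.12,0,0,0,0.24],[0.012,-0.042,0.15,0,0,0,0.24],[0.012,-0.042,0.15,0,0,0,0.24],[0.012,-0.042,0.15,0,0,0,0.24]]
  ]
}}

```text
clock: 4.32
ee_pos: [0.5567, -0.0066, 0.0178]
ee_rot: [-0.089, 3.062, 0.299]
wrist_force: [-0.6, 3.8, 6.3]
width: 0.0647
```

```bash
python3 - <<'E'
from look import *
R0,p0=st(); R=Rd()
for x in (-75,-60,-45,-40.5): print(x,delta(R0,p0,R,tcp(R,x,70.6,23.5)))
look('b')
E
```

```text
4.3167 F reader [-0.4  3.8  6.3] M [1.02 0.18 0.07] w 0.06474863861969793
barin [-90.7  69.1  23.7]
pushfront [-79.5   0.8  11.2]
-75 (array([-0.057,  0.018,  0.01 ]), array([ 0.0004, -0.0001,  0.0024]))
-60 (array([-0.244,  0.017,  0.023]), array([ 0.0004, -0.0001,  0.0024]))
-45 (array([-0.431,  0.016,  0.037]), array([ 0.0004, -0.0001,  0.0024]))
-40.5 (array([-0.488,  0.016,  0.04 ]), array([ 0.0004, -0.0001,  0.0024]))
```

View pics/bwb.png

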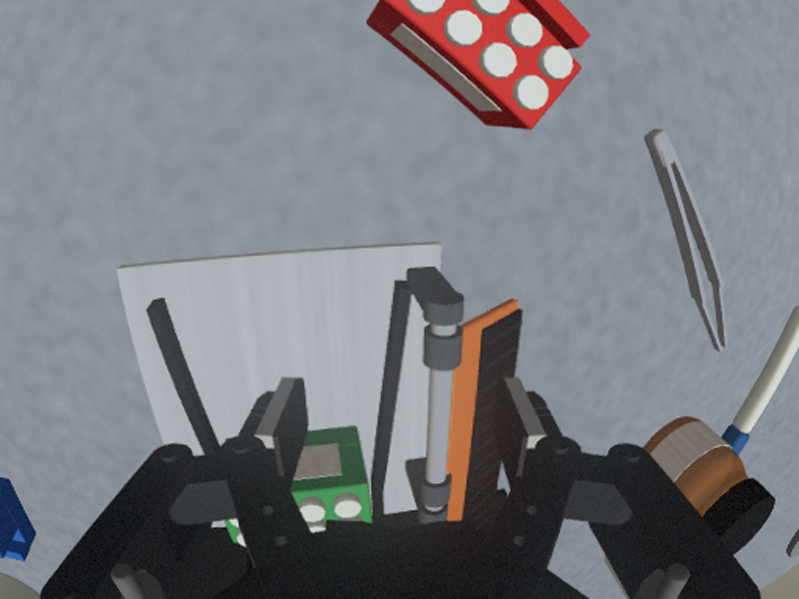

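View pics/bsb.png

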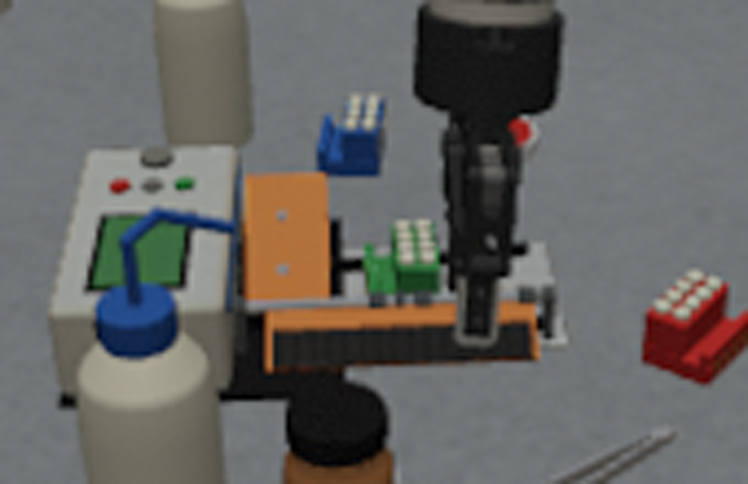

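```bash
python3 - <<'E'
from plan import *
i=load('bs.npz')
c,d=ray(i,170+328/4.4,120+173/4.4); c=Rr.T@(c-o);d=Rr.T@d
X=c+d*(-.013-c[0])/d[0]; 
for z in (.060,.067,.072): X=c+d*(z-c[2])/d[2]; print(X*1e3)
E
```

```text
[-17.0200611  -44.53807474  60.        ]
[-17.23604284 -31.66857971  67.        ]
[-17.39031552 -22.47608325  72.        ]
```

{"api": "arm_command", "payload": {
  "targets": [
    [[-0.06,0.016,-0.012,0,0,0,0.24],[-0.12,0.016,-0.007,0,0,0,0.24],[-0.18,0.016,-0.002,0,0,0,0.24],[-0.235,0.016,0.003,0,0,0,0.24],[-0.29,0.016,0.008,0,0,0,0.24],[-0.34,0.016,0.012,0,0,0,0.24],[-0.385,0.016,0.016,0,0,0,0.24],[-0.42,0.016,0.018,0,0,0,0.24]]
  ]
}}

```text
clock: 5.08
ee_pos: [0.5894, -0.0037, 0.0182]
ee_rot: [-0.089, 3.064, 0.298]
wrist_force: [-3.4, 2.8, 3.9]
width: 0.065
```

```bash
python3 - <<'E'
from look import *
R0,p0=st(); R=Rd()
for x in (-43,-41,-40,-39): print(x,delta(R0,p0,R,tcp(R,x,70.6,25)))
look('c')
E
```

```text
5.0833 F reader [-3.3  3.   3.9] M [0.6  0.89 0.35] w 0.06500114489833969
barin [-57.9  70.   24.1]
pushfront [-46.7   1.7  11.6]
-43 (array([-0.049,  0.009, -0.006]), array([ 0.0001, -0.0015,  0.0024]))
-41 (array([-0.074,  0.009, -0.004]), array([ 0.0001, -0.0015,  0.0024]))
-40 (array([-0.086,  0.009, -0.003]), array([ 0.0001, -0.0015,  0.0024]))
-39 (array([-0.099,  0.009, -0.002]), array([ 0.0001, -0.0015,  0.0024]))
```

View pics/cwb.png

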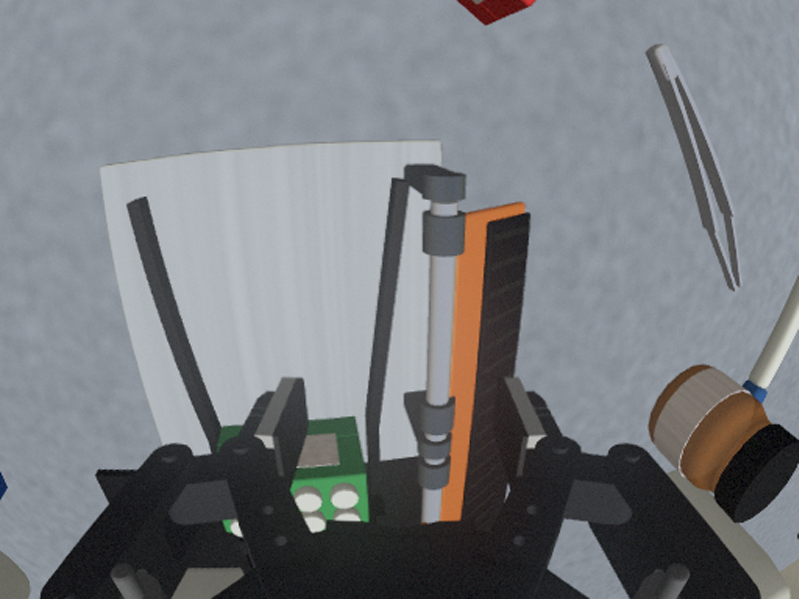

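View pics/csb.png

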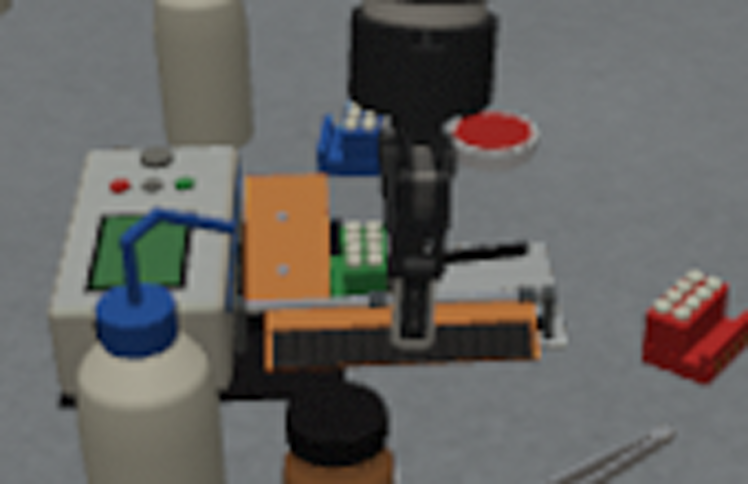

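{"api": "arm_command", "payload": {
  "targets": [
    [[-0.03,0.002,0.002,0,0,0,0.24],[-0.055,0.004,0.003,0,0,0,0.24],[-0.055,0.004,0.003,0,0,0,0.24],[-0.055,0.004,0.003,0,0,0,0.24]]
  ]
}}

```text
clock: 5.52
ee_pos: [0.5939, -0.0034, 0.0186]
ee_rot: [-0.088, 3.063, 0.298]
wrist_force: [-3.3, 3.5, 3.1]
width: 0.0653
```

```bash
python3 - <<'E'
from look import *
st()
E
```

```text
5.5167 F reader [-3.1  3.7  3.1] M [0.59 0.87 0.17] w 0.0652706318309966
barin [-53.4  70.   24.5]
pushfront [-42.2   1.6  12. ]
```

{"api": "arm_command", "payload": {
  "targets": [
    [[-0.012,0,0.001,0,0,0,0.24],[-0.02,0,0.001,0,0,0,0.24],[-0.02,0,0.001,0,0,0,0.24],[-0.02,0,0.001,0,0,0,0.24]]
  ]
}}

```text
clock: 5.85
ee_pos: [0.594, -0.0034, 0.0185]
ee_rot: [-0.088, 3.066, 0.299]
wrist_force: [-7.9, 2.7, 6.5]
width: 0.0651
```

{"api": "arm_command", "payload": {
  "targets": [
    [[-0.01,0,0.001,0,0,0,0.24],[-0.01,0,0.001,0,0,0,0.24],[-0.01,0,0.001,0,0,0,0.24]]
  ]
}}

```text
clock: 6.1
ee_pos: [0.5941, -0.0034, 0.0184]
ee_rot: [-0.088, 3.067, 0.299]
wrist_force: [-10.4, 1.7, 9.2]
width: 0.0647
```

```bash
python3 - <<'E'
from look import *
st()
look('d')
E
```

```text
6.1 F reader [-10.2   2.3   9.2] M [0.47 2.05 0.27] w 0.06473688909321716
barin [-53.2  70.   24.3]
pushfront [-42.    1.6  11.7]
```

View pics/dsb.png

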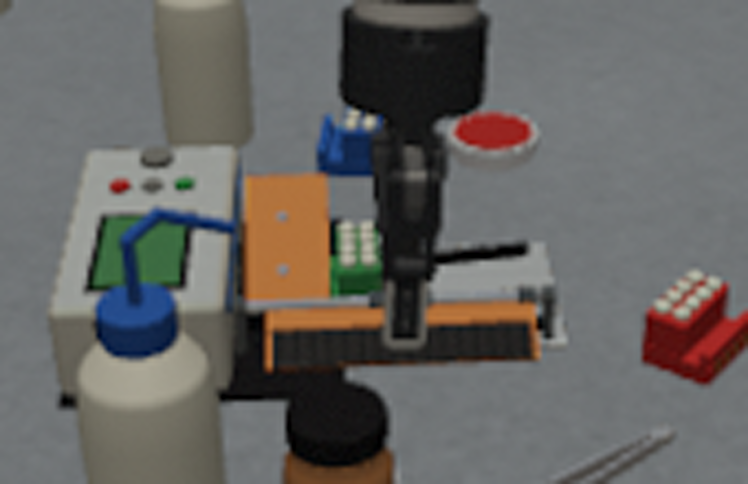

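View pics/dwb.png

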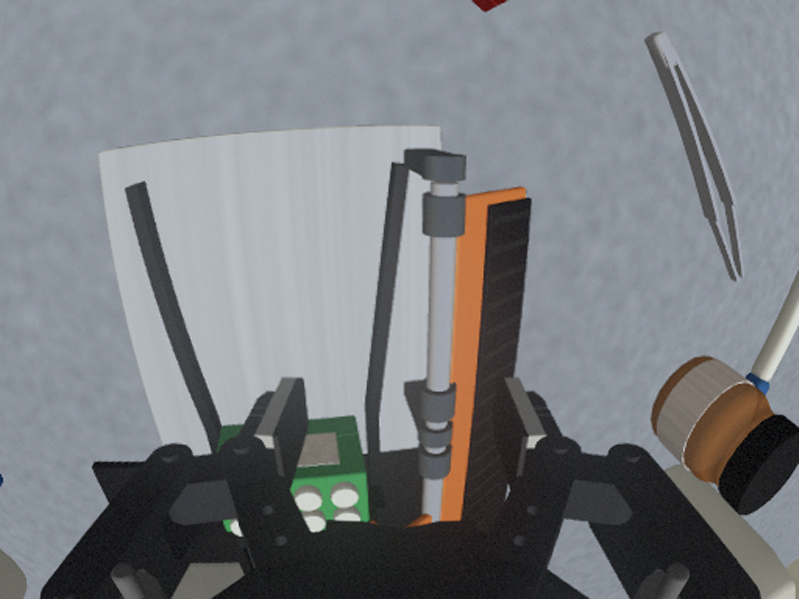

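```bash
python3 - <<'E'
from plan import *
a=cv2.imread('pics/dw.png')[255:345,130:250]
cv2.imwrite('pics/dc.png',cv2.convertScaleAbs(cv2.resize(a,None,fx=6.6,fy=6.6,interpolation=cv2.INTER_CUBIC),alpha=1.7,beta=10))
E
```

```text
(no output)
```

View pics/dc.png

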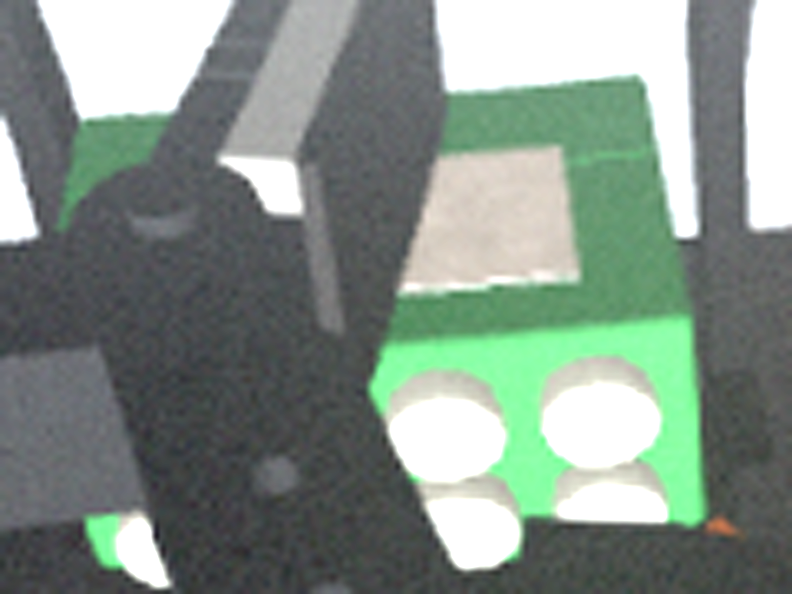

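```bash
python3 - <<'E'
from plan import *
i=load('dw.npz')
for n,x,y,z in [('rbl',80,122,.004),('rbm',445,95,.004),('rbr',640,78,.004),('rtr',690,317,.036),('deckend l',20,243,.004),('deckend r',690,238,.004),('deckend r2',770,230,.004)]:
    w=onz(i,130+x/6.6-.42,255+y/6.6-.42,z,True); print(n,(Rr.T@(w-o)*1e3).round(1))
for n,x,y,z in [('deckL',99,152,.004),('deckR',440,126,.004),('padin',489,206,.027)]:
    w=onz(i,x/1.56-.18,y/1.56-.18,z,True); print(n,(Rr.T@(w-o)*1e3).round(1))
E
```

```text
rbl [-39.7 -26.8   4. ]
rbm [-40.1   5.7   4. ]
rbr [-40.1  22.8   4. ]
rtr [-41.2  22.9  36. ]
deckend l [-26.1 -35.5   4. ]
deckend r [-20.8  26.4   4. ]
deckend r2 [-20.7  33.9   4. ]
deckL [-140.3  -52.8    4. ]
deckR [-140.8   52.2    4. ]
padin [-120.    59.8   27. ]
```

{"api": "arm_command", "payload": {
  "targets": [
    [[0.04,0,-0.003,0,0,0,0.24],[0.08,0,-0.006,0,0,0,0.24],[0.11,0,-0.008,0,0,0,0.24],[0.11,0,-0.008,0,0,0,0.24]]
  ]
}}

```text
clock: 6.53
ee_pos: [0.5899, -0.0039, 0.0198]
ee_rot: [-0.088, 3.058, 0.296]
wrist_force: [3.5, 3.8, 3.7]
width: 0.0649
```

```bash
python3 - <<'E'
from look import *
st()
look('e')
E
```

```text
6.5333 F reader [3.8 3.6 3.7] M [ 0.72 -0.75 -0.24] w 0.06487674203708582
barin [-57.4  69.7  25.7]
pushfront [-46.2   1.4  13.3]
```

View pics/ewb.png

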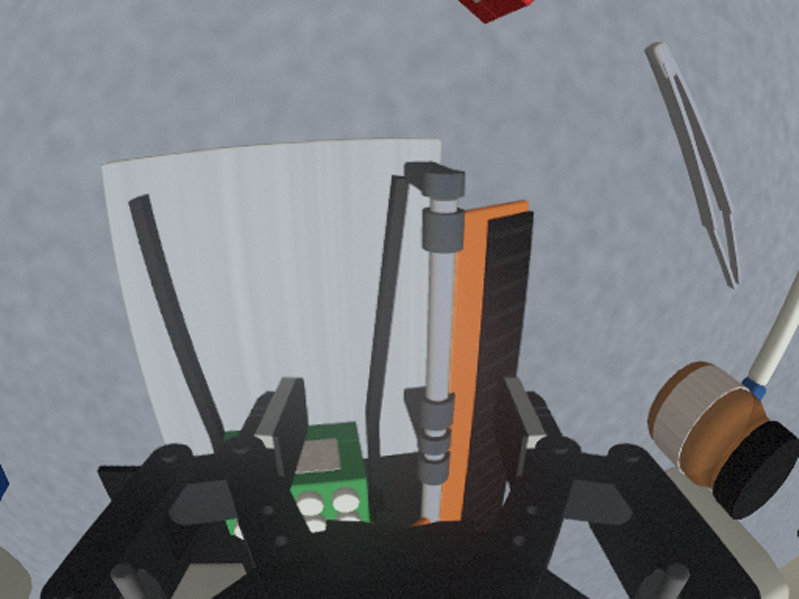

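View pics/esb.png

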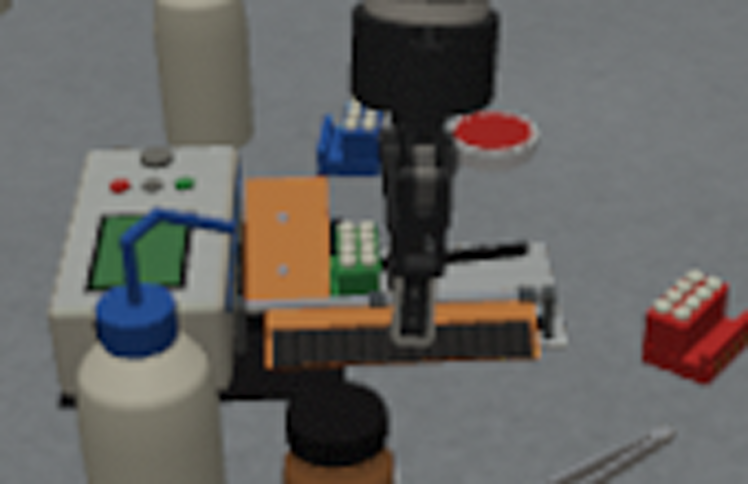

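```bash
python3 - <<'E'
from plan import *
a=cv2.imread('pics/ew.png')[255:345,130:250]
cv2.imwrite('pics/ec.png',cv2.convertScaleAbs(cv2.resize(a,None,fx=6.6,fy=6.6,interpolation=cv2.INTER_CUBIC),alpha=1.7,beta=10))
E
```

```text
(no output)
```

View pics/ec.png

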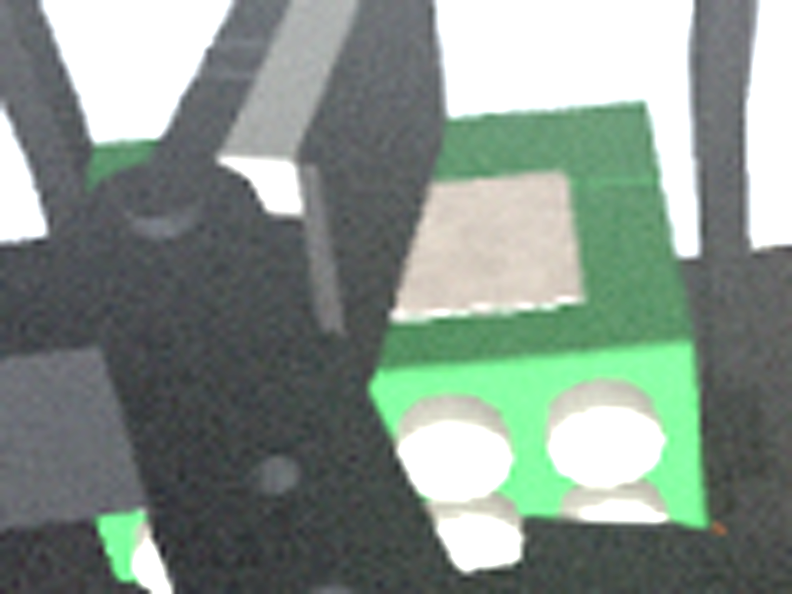

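```bash
python3 - <<'E'
from plan import *
i=load('ew.npz')
for n,x,y,z in [('rbl',95,147,.004),('rbm',445,119,.004),('rbr',645,102,.004),('rtr',692,342,.036),('deckend r',690,258,.004)]:
    w=onz(i,130+x/6.6-.42,255+y/6.6-.42,z,True); print(n,(Rr.T@(w-o)*1e3).round(1))
E
```

```text
rbl [-39.6 -26.8   4. ]
rbm [-40.2   5.1   4. ]
rbr [-40.1  22.9   4. ]
rtr [-41.3  22.9  36. ]
deckend r [-20.7  26.2   4. ]
```

Unmoved at the stop. Now lift straight up, slowly at first.

{"api": "arm_command", "payload": {
  "targets": [
    [[-0.003,0.01,-0.04,0,0,0,0.24],[-0.006,0.018,-0.08,0,0,0,0.24],[-0.009,0.027,-0.12,0,0,0,0.24],[-0.011,0.035,-0.16,0,0,0,0.24],[-0.014,0.044,-0.2,0,0,0,0.24],[-0.025,0.08,-0.37,0,0,0,0.24],[-0.04,0.12,-0.57,0,0,0,0.24],[-0.055,0.165,-0.8,0,0,0,0.24]]
  ]
}}

```text
clock: 7.3
ee_pos: [0.5856, -0.0041, 0.0842]
ee_rot: [-0.087, 3.067, 0.296]
wrist_force: [0.2, -0.1, -0.2]
width: 0.0649
```

{"api": "arm_command", "payload": {
  "targets": [
    [[0.3,0.06,-0.3,0,0,0,0.24],[0.6,0.12,-0.6,0,0,0,0.24],[0.9,0.16,-0.9,0,0,0,0.24],[0.9,0.16,-0.9,0,0,0,0.24],[0.9,0.16,-0.9,0,0,0,0.24]]
  ]
}}

```text
clock: 7.72
ee_pos: [0.5097, -0.0091, 0.1536]
ee_rot: [-0.087, 3.062, 0.297]
wrist_force: [0.7, -0.7, 0.1]
width: 0.0648
```

```bash
python3 - <<'E'
from look import *
st()
look('f')
a=cv2.imread('pics/fw.png')
cv2.imwrite('pics/fc.png',cv2.resize(a[160:350,170:320],None,fx=3.1,fy=3.1,interpolation=cv2.INTER_CUBIC))
E
```

```text
7.7167 F reader [ 0.7 -0.7  0.1] M [-0.14  0.   -0.  ] w 0.06476987452916413
barin [-137.7   69.5  159.5]
pushfront [-126.6    1.1  147. ]
```

View pics/fwb.png

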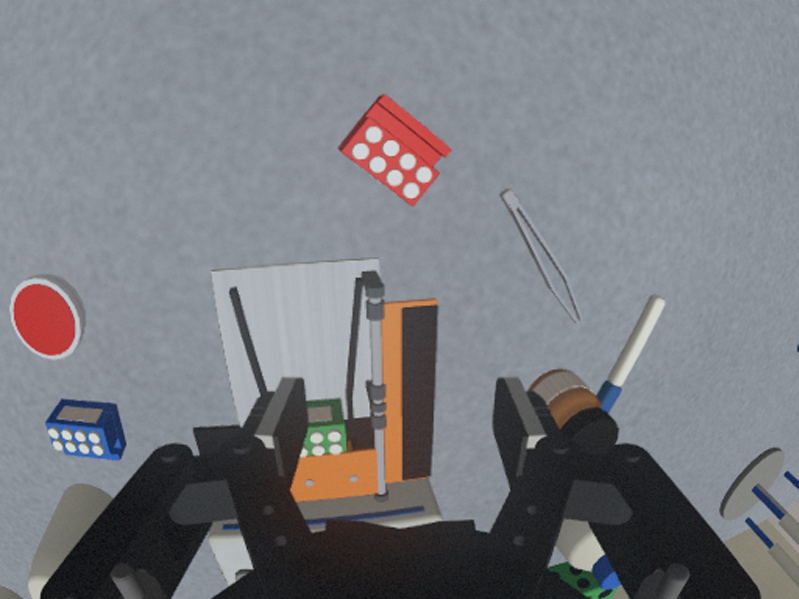

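View pics/fsb.png

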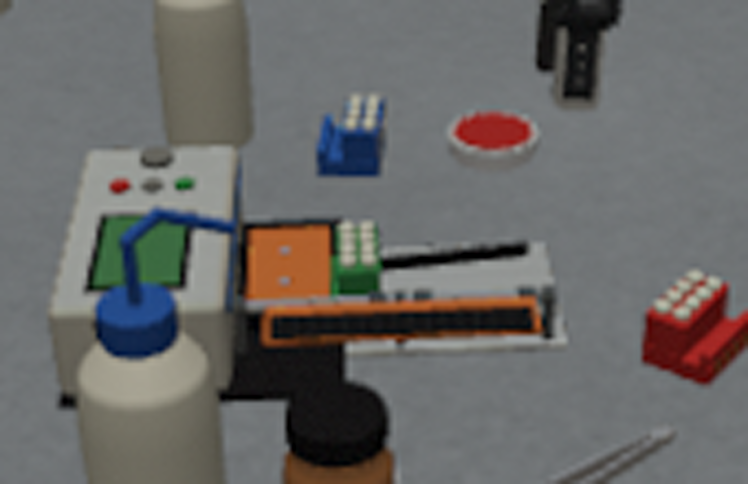

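View pics/fc.png

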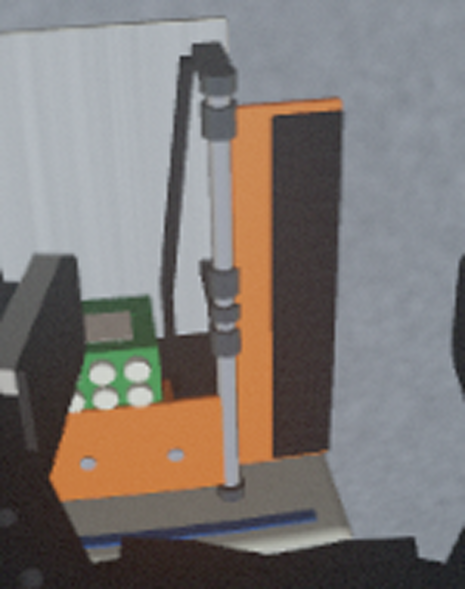

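```bash
python3 - <<'E'
from look import *
for n,a,b in [('side','side0','fs')]:
    A=load(a+'.npz')['p'].astype(int);B=load(b+'.npz')['p'].astype(int)
    for nm,P in(('0',A),('1',B)):
        m=((P[...,0]>150)&(P[...,1]>50)&(P[...,1]<130)&(P[...,2]<70)); m[:, :215]=0;m[:,300:]=0;m[:160]=0;m[215:]=0
        v,u=np.nonzero(m); 
        f=u<248; print(nm,m.sum(),'flap rows',v[(u>228)&(u<244)].min(),v[(u>228)&(u<244)&(v<188)].max(),'bar rows at u 235,285:',[ (v[(u==k)&(v>188)].min(),v[(u==k)&(v>188)].max()) for k in (235,260,285)])
    D=np.abs(A-B).sum(2); v,u=np.nonzero((D>90)); v_=v[u<360];u_=u[u<360]; print('changed',len(v), np.histogram2d(v,u,bins=[8,8],range=[[0,384],[0,512]])[0].astype(int))
i,p,d=cap('scene','g')
cv2.imwrite('pics/gb.png',cv2.cvtColor(cv2.resize(p[150:280,120:340],None,fx=3.6,fy=3.6,interpolation=cv2.INTER_CUBIC),cv2.COLOR_RGB2BGR))
A=load('scene0.npz')['p'].astype(int);D=np.abs(A-p.astype(int)).sum(2);print(np.histogram2d(*np.nonzero(D>90),bins=[8,8],range=[[0,384],[0,512]])[0].astype(int))
i=load('fw.npz')
for n,x,y,z in [('rb r',151,296,.004),('rt r',160,350,.036),('deckR',226,17,.004),('deckend',200,334,.004)]:
    w=onz(i,170+x/3.1-.34,160+y/3.1-.34,z,True); print(n,(Rr.T@(w-o)*1e3).round(1))
E
```

```text
Traceback (most recent call last):
ValueError: zero-size array to reduction operation minimum which has no identity
```

```bash
python3 - <<'E'
from look import *
H=lambda D:np.histogram2d(*np.nonzero(D>90),bins=[8,8],range=[[0,384],[0,512]])[0].astype(int)
A=load('side0.npz')['p'].astype(int);B=load('fs.npz')['p'].astype(int)
for nm,P in(('0',A),('1',B)):
    m=((P[...,0]>120)&(P[...,0]-P[...,2]>70)&(P[...,0]-P[...,1]>50)); m[:, :222]=0;m[:,300:]=0;m[:160]=0;m[205:]=0
    for k in (232,240,260,285): print(nm,k,np.nonzero(m[:,k])[0])
D=np.abs(A-B).sum(2); print(H(D))
i,p,d=cap('scene','g')
cv2.imwrite('pics/gb.png',cv2.cvtColor(cv2.resize(p[150:280,120:340],None,fx=3.6,fy=3.6,interpolation=cv2.INTER_CUBIC),cv2.COLOR_RGB2BGR))
A=load('scene0.npz')['p'].astype(int);print(H(np.abs(A-p.astype(int)).sum(2)))
i=load('fw.npz')
for n,x,y,z in [('rb r',151,296,.004),('rt r',160,350,.036),('deckR',226,17,.004),('deckend',200,334,.004)]:
    w=onz(i,170+x/3.1-.34,160+y/3.1-.34,z,True); print(n,(Rr.T@(w-o)*1e3).round(1))
E
```

```text
0 232 [172 173 174 175 176 177 178 179 180 181 182 183 184 185 186 187 190 191]
0 240 [172 173 174 175 176 177 178 179 180 181 182 183 184 185 186 189 190]
0 260 [189 190]
0 285 [188 189]
1 232 [172 173 174 175 176 177 178 179 180 181 182 183 184 185 186 187 190 191]
1 240 [171 172 173 174 175 176 177 178 179 180 181 182 183 184 185 186 189 190
 191]
1 260 [189 190]
1 285 [188 189]
[[   0    0    0    0 1025   19    0    0]
 [   0    0    0    0  898   23    0    2]
 [   0    0    0    0  805    0    0   56]
 [   0    0    0  120  157    0    0    0]
 [   0    0    0    0    0    0    0    0]
 [   0    0    0    0    0    0    0    0]
 [   0    0    0    0    0    0    0    0]
 [   0    0    0    0    0    0    0    0]]
[[   0    0  911 1730  198    0    0    0]
 [   0    0  133 1514    0    0    0    0]
 [   0    0    0 1705    0    0    0    0]
 [   0    0    0   32    0    0    0    0]
 [   0    0    0  272    0    0    0    0]
 [   0    0    0    0    0    0    0    0]
 [   0    0    0    0    0    0    0    0]
 [   0    0    0    0    0    0    0    0]]
rb r [-39.5  23.5   4. ]
rt r [-39.6  23.8  36. ]
deckR [-141.2   52.4    4. ]
deckend [-20.3  40.5   4. ]
```

View pics/gb.png

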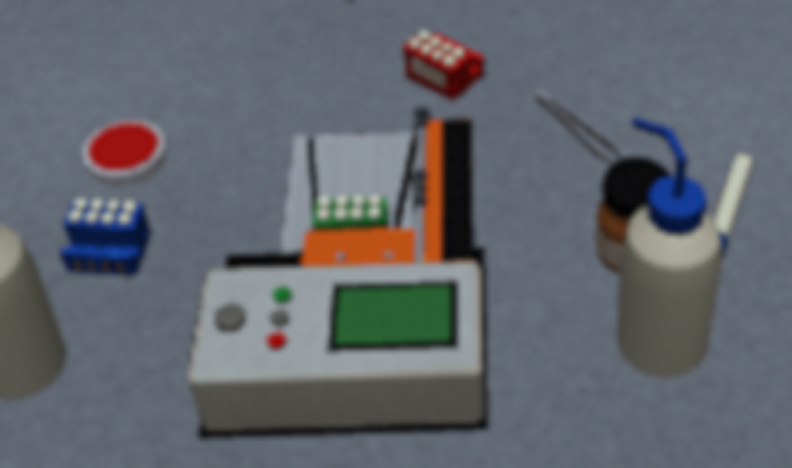

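```bash
python3 - <<'E'
from cell import hand_in
print(hand_in())
E
```

```text
the job is handed in; nothing more can be done
None
```

I handed the job in at about 8 s on the robot's clock: the green cartridge is home against the back stop, and the flap has sprung shut into its groove.

**What I did:** I tilted the gripper so the left fingertip pressed the bar down. This opened the flap to about 0.45–0.5. The lower right fingertip then pushed the cartridge about 33 mm in, until the push force rose to about 10 N and it stopped moving. I backed the pushing finger off about 4 mm with the bar still down, then lifted straight up.

**What the last checks showed:**
- **Cartridge:** before release, its rear face measured x = -39.6 to -40.2 mm along the bottom edge and -41.3 mm at the top; home is -40.5 mm. It sat square and did not move when I backed off. After release, only its right side was visible, at -39.5 mm.
- **Flap:** in the side view, the flap and press bar were back in their starting rows to within a pixel.
- **Everything else:** the side and scene views showed changes only where the robot and the cartridge had moved.
- **Robot:** it was clear of everything, and the wrist force was only noise (about 1 N).

**Disagreement:** when the cartridge stopped, the fingertip position worked out from the arm pose was x = -42.0 mm. That is about 2 mm short of the camera reading, so within what the calibration and my estimate of the fingertip's position allow.

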